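Tip the loose nuts into the tray's yellow corner and hold it

TASK

Pick up the blue tray by its black carrying bar and tip it towards its yellow corner until all three nuts have slid together onto the yellow part of the floor, ready for a colleague to count. Do not touch the nuts with the robot, spill them or disturb the other things on the bench. Finish while holding the tray still in the air: the yellow corner lowest but at least 8 cm above the bench, the tray tilted 20 to 45 degrees and all three nuts still in the yellow corner.

Things in the scene. Friction and masses are not known exactly. Their poses are not given: they have to be found in the camera images.
- tray: blue open tray, any yaw, outside 220 (x) x 150 (y) x 50 mm (z), walls and floor 4 mm, about 0.35 kg. Origin: centre of the underside, z up out of the tray. Its +x, +y corner is the yellow one. Steel nuts slide on its smooth floor and walls with friction about 0.2: a tilt of 30 to 40 degrees straight towards the corner brings them in.
- tray_bar (a point): middle of the tray's black carrying bar, 105 mm above its underside: the place to grip; axes as the tray's. The bar runs along x, 210 mm long, 16 mm wide (y: grip across this) and 26 mm high, between two end uprights 46 mm wide that reach 118 mm up.
- yellow_corner (a point): outer bottom corner of the tray at the yellow corner (tray x = 110, y = 75, z = 0 mm); axes as the tray's. The yellow floor is an 80 x 80 mm square in this corner, from the inside corner (x = 106, y = 71 mm) to x = 26, y = -9 mm; the walls are yellow there too.
- nut_a: loose steel hexagon nut in the tray, 30 x 34 x 24 mm, 0.05 kg; origin: centre of its underside
- nut_b: loose steel hexagon nut in the tray, 30 x 34 x 24 mm, 0.05 kg; origin: centre of its underside
- nut_c: loose smaller steel hexagon nut in the tray, 24 x 27 x 19 mm, 0.05 kg; origin: centre of its underside
- tape_roll: roll of yellow tape lying flat, 102 mm across, 48 mm high; leave alone; origin: centre of its underside
- torch: black torch lying down, 141 mm long (y), 33 mm thick; leave alone; origin: centre of its underside
- battery_pack: black tool battery, 74 x 123 x 47 mm; leave alone; origin: centre of its underside
- tape_measure: yellow tape measure standing, 34 x 80 x 64 mm; leave alone; origin: centre of its underside
- pliers_blue: pliers with blue grips lying flat, 68 x 178 x 12 mm; leave alone; origin: centre of its underside
Things that resemble listed ones, but are neither listed nor needed, are in the scene too. Leave any green, orange or purple look-alike of the nut_b alone.

How it is judged:
By the outcome, as a careful person would: the job done as asked, in the order asked, and still so for the second after the job is handed in, while the arm keeps its last pose, push and grip.
It also fails if it takes over 35 s, if anything falls off the work surface, if the arm or the gripper's body presses on something with over 40 N, if the wrist force passes 120 N, or if a joint passes its speed limit or range.

ROBOT

A 6-joint arm with a two-finger parallel gripper is mounted at the origin on a cart in front of the work surface, level with it; the furniture and walls round the work are solid. World frame = base frame: x ahead of the robot, y to its left, z up, the work surface at z = 0. Lengths are in m, angles in rad, forces in N, time in s.
With the tool pointing down it reaches from about 0.275 to 0.75 m from the base axis. Payload 10.2 kg.
Tool frame: the origin (TCP) lies midway between the tips of the shut fingers; the grasp point (between the pads) lies 19 mm behind it (env.hold_point_z is the distance from the TCP to the grasp point, in m); z points along the fingers, y is the line along which they close (so a half turn about z gives the same grasp; the last joint's range is limited). The gripper opens to 85 mm and grips with 20 to 120 N. Pads are 22 mm wide; open, the fingers measure 114 mm over their backs; the gripper's body (76 mm by 85 mm) begins 54 mm behind the grasp point. The pads swing forward as they close: fully open they stand 13 mm farther back than shut.
Start: joints at [-1.351, 0.313, 1.498, -0, 1.331, -0.223], TCP at [0.225, -0.474, 0.231] pointing down, gripper open.
Joint ranges: [-2.94, 2.94], [-0.97, 2.17], [0.19, 2.56], [-1.23, 4.37], [0.02, 3.11], [-2.88, 2.88]. Speed limits (rad/s): [2.39, 2.39, 3.01, 3.14, 3.14, 3.14].

INTERFACE

Orientations are given as a unit quaternion [x, y, z, w].
In Python, from bench import env, kinematics, monitor, eyes, job gives the robot as it stands. The module is installed in compiled form; this text tells all that it offers. Calls block until the motion is done:
- env.reach(position, orientation): joint-space move of the TCP to a pose.
- env.movel(position, velocity=0.15, frame=None, guard=None): straight line of the TCP; frame=None keeps the orientation; velocity is the mean speed in m/s. With guard (N) it stops when the force on the tool has changed by that much, and returns True; else False.
- env.set_joints(angles): joint-space move.
- env.release() and env.close_gripper(effort=None): open the fingers fully, or close them until they stop; effort is the grip in N (None keeps the last).
- env.hold(seconds).
- kinematics.ik(position, orientation): joint angles nearest the present ones, or None.
- monitor.sense(): the state.
- eyes.grab_frame(name): name is "side" or "top" or "wrist"; returns a dict with "frame" (384x512x3 uint8, red, green, blue), "mtx" (3x3 intrinsics, pixels), "view" (4x4, takes a point from world to camera coordinates). Camera axes: x right, y down, z forward; pixel columns grow to the right and rows downward; lengths in m; the calibration is good to about 2 mm. A picture is of the moment at which its call begins. There is no depth.
A pose or a line that the arm cannot do raises env.MotionError and nothing moves.
- job.hand_in(): hands the job in; it is judged then, once.
The state is a dict: "clock": time; "joints": joint angles; "qvel": joint speeds; "joint_efforts": joint torques, N m; "position": TCP position; "ee_rot": TCP orientation; "contact_force": force on the tool from outside, world axes, zero at the start; "ft_torque": the same for the moment, N m; "finger_gap": opening from 0.0 (shut) to 1.0 (fully open); "gripper_force": force on a finger pad.
Only numpy, scipy, OpenCV 4.12 (cv2) and the standard library are available. Lean on these libraries where they do the work, as an engineer would, in place of code of your own. Each camera call takes 0.05 s, during which the arm holds its last target. There are 200 camera calls.

## Working session

There is one attempt and no reset: what is moved stays moved. The work goes in short steps, each a Python script; the robot and the scene stay as the last script left them, time stands still between calls to the robot, and variables do not carry over. Pictures are saved under pics/ and viewed, at most 10 in all, crops included, and the job is handed in when it is done.

```bash
mkdir -p pics; python3 - <<'E'
from bench import env, kinematics, monitor, eyes, job
import cv2, numpy as np
for n in ["top","side"]:
    f=eyes.grab_frame(n); cv2.imwrite(f"pics/{n}0.png",f["frame"][:,:,::-1]); np.savez(f"{n}0.npz",**f)
    print(n,f["mtx"].round(1).tolist(),f["view"].round(3).tolist())
s=monitor.sense();print(s["clock"],s["ee_rot"],env.hold_point_z)
E
```

```text
top [[362.4, 0.0, 252.2], [0.0, 362.4, 189.7], [0.0, 0.0, 1.0]] [[-0.022, -1.0, 0.008, -0.052], [-0.993, 0.021, -0.115, 0.588], [0.114, -0.01, -0.993, 1.123], [0.0, 0.0, 0.0, 1.0]]
side [[477.6, 0.0, 247.2], [0.0, 477.6, 185.7], [0.0, 0.0, 1.0]] [[0.883, -0.469, -0.011, -0.531], [-0.212, -0.378, -0.901, 0.171], [0.418, 0.799, -0.433, 1.125], [0.0, 0.0, 0.0, 1.0]]
0.1 [ 9.75589206e-01  2.19602740e-01 -9.43275918e-06 -5.81408454e-04] 0.0187
```

View pics/top0.png

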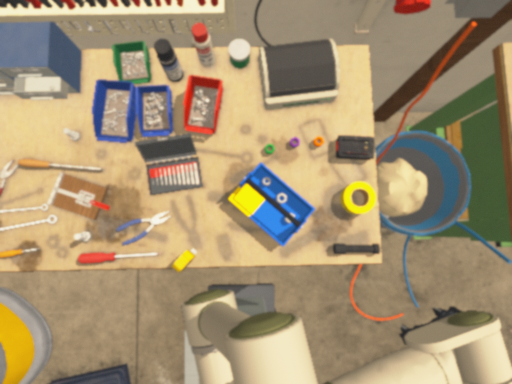

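View pics/side0.png

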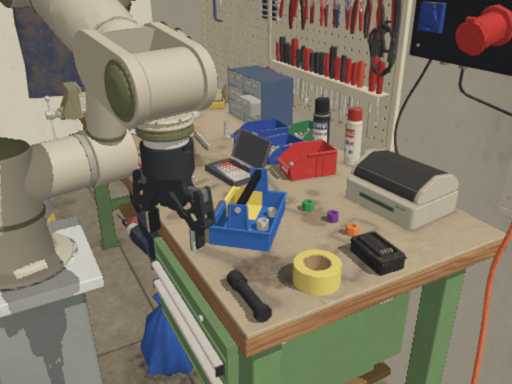

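The top view shows the tray at about (270,204) px. Its yellow corner is on the left at about (230,200), and two nuts are visible at about (266,182) and (281,197). I'll zoom in and measure it.

```bash
cat > h.py <<'E'
import numpy as np, cv2
def ray(f,uv,z):
    "pixels (N,2) -> world points on plane height z"
    K,V=f["mtx"],f["view"]; R,t=V[:3,:3],V[:3,3]
    c=-R.T@t; uv=np.atleast_2d(uv).astype(float)
    d=(np.linalg.inv(K)@np.c_[uv,np.ones(len(uv))].T).T@R
    return c+d*((z-c[2])/d[:,2])[:,None]
def proj(f,P):
    p=(f["view"][:3,:3]@np.atleast_2d(P).T).T+f["view"][:3,3]; p=p@f["mtx"].T
    return p[:,:2]/p[:,2:]
def tray_mask(f):
    h=cv2.cvtColor(f["frame"],cv2.COLOR_RGB2HSV)
    b=cv2.inRange(h,(100,140,60),(125,255,255)); y=cv2.inRange(h,(22,150,120),(34,255,255))
    return b,y
E
python3 - <<'E'
from h import *
f=dict(np.load("top0.npz"))
x0,y0,x1,y1=210,145,335,260
b,y=tray_mask(f); m=np.zeros_like(b); m[y0:y1,x0:325]=(b|y)[y0:y1,x0:325]
m=cv2.morphologyEx(m,cv2.MORPH_CLOSE,np.ones((5,5)))
cs,_=cv2.findContours(m,cv2.RETR_EXTERNAL,cv2.CHAIN_APPROX_NONE); c=max(cs,key=cv2.contourArea)[:,0]
P=ray(f,c,0.05)[:,:2]
r=cv2.minAreaRect((P*1000).astype(np.float32)); print(r, cv2.boxPoints(r).round())
yy,xx=np.nonzero(y[160:230,220:300]); print("yellow c",ray(f,[[xx.mean()+220,yy.mean()+160]],0.01))
im=cv2.resize(f["frame"][y0:y1,x0:x1,::-1],None,fx=6,fy=5*1.2,interpolation=cv2.INTER_CUBIC)
im=im[:600]
box=cv2.boxPoints(r)/1000
for z,col in((.05,(0,0,255)),(0,(0,255,0))):
    q=(proj(f,np.c_[box,[z]*4])-[x0,y0])*6
    cv2.polylines(im,[q.astype(int)],True,col,1)
cv2.imwrite("pics/z0.png",im)
E
```

```text
((538.47021484375, -120.2244873046875), (229.63133239746094, 156.764892578125), 47.368282318115234) [[ 403. -152.]
 [ 518. -258.]
 [ 674.  -89.]
 [ 559.   17.]]
yellow c [[ 0.55965451 -0.04411173  0.01      ]]
```

View pics/z0.png

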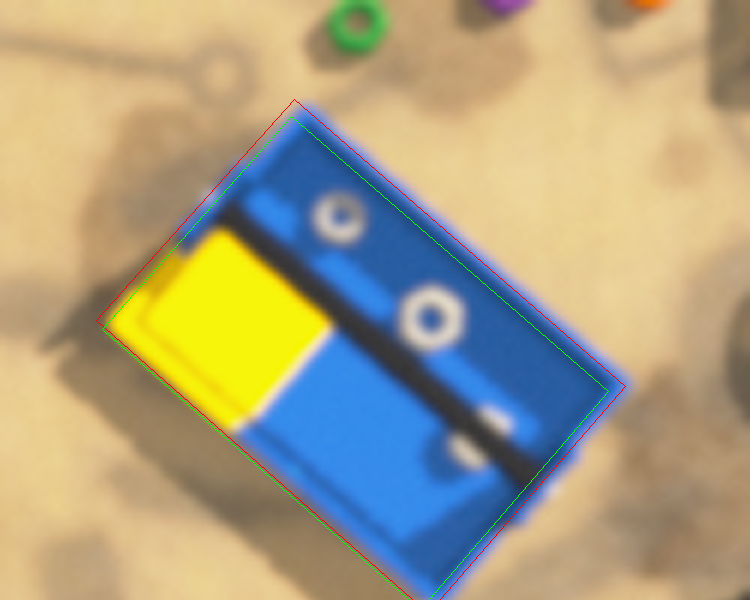

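The crop confirms the rectangle. The yellow corner is at crop (100,322), which is the box point (559,17) mm, so the yaw is about 47.4°. Next I'll measure the bar on its own plane and check IK.

```bash
cat >> h.py <<'E'
from scipy.spatial.transform import Rotation as Ro
def grasp_R(yaw,s):
    x=s*np.array([np.cos(yaw),np.sin(yaw),0]); z=np.array([0,0,-1.]); return np.c_[x,np.cross(z,x),z]
def tilted(R,yaw,deg):  # tip towards tray diagonal (+x,+y)
    a=yaw+np.pi/4; ax=np.cross([0,0,1],[np.cos(a),np.sin(a),0]); return Ro.from_rotvec(ax*np.radians(deg)).as_matrix()@R
HP=0.0187
def tcp(bar,R): return np.array(bar)+HP*R[:,2]
def q(R): return Ro.from_matrix(R).as_quat()
E
python3 - <<'E'
from h import *
from bench import kinematics, eyes, monitor
f=dict(np.load("top0.npz"))
h=cv2.cvtColor(f["frame"],cv2.COLOR_RGB2HSV)
m=np.zeros((384,512),np.uint8); m[175:230,243:303]=(h[175:230,243:303,2]<70)*255
cs,_=cv2.findContours(m,cv2.RETR_EXTERNAL,cv2.CHAIN_APPROX_NONE); c=max(cs,key=cv2.contourArea)[:,0]
r=cv2.minAreaRect((ray(f,c,0.118)[:,:2]*1000).astype(np.float32)); print("bar",r)
print("yellow corner drops with tilt?",(tilted(np.eye(3),np.radians(47.4),35)@[.11,.075,-.105])[2])
yaw=np.radians(47.4); bar=[.538,-.120,.105]
for s in(1,-1):
    R=grasp_R(yaw,s)
    for b in(bar,[.538,-.12,.2]): 
        j=kinematics.ik(tcp(b,R),q(R)); print(s,"grasp",None if j is None else np.round(j,2))
    for dy in(0,30,-30):
      y2=yaw+np.radians(dy); 
      for b in([.538,-.12,.33],[.5,-.2,.33]):
        T=tilted(grasp_R(y2,s),y2,35); j=kinematics.ik(tcp(b,T),q(T)); print(s,dy,b,None if j is None else np.round(j,2))
E
```

```text
bar ((538.6834716796875, -123.7254638671875), (196.16119384765625, 8.776798248291016), 46.678733825683594)
yellow corner drops with tilt? -0.12634938537177964
1 grasp [-0.43  0.52  1.59 -0.    1.02  0.31]
1 grasp [-0.43  0.41  1.49 -0.    1.24  0.31]
1 0 [0.538, -0.12, 0.33] [-0.19  0.31  1.41 -0.61  1.32  0.68]
1 0 [0.5, -0.2, 0.33] [-0.37  0.23  1.51 -0.6   1.2   0.54]
1 30 [0.538, -0.12, 0.33] [-0.26  0.15  1.6  -0.49  0.97  0.15]
1 30 [0.5, -0.2, 0.33] [-0.47  0.09  1.68 -0.39  0.87 -0.07]
1 -30 [0.538, -0.12, 0.33] [-0.19  0.46  1.19 -0.59  1.67  1.07]
1 -30 [0.5, -0.2, 0.33] [-0.35  0.39  1.3  -0.6   1.55  0.96]
-1 grasp [-0.43  0.52  1.59 -0.    1.02 -2.83]
-1 grasp [-0.43  0.41  1.49 -0.    1.24 -2.83]
-1 0 [0.538, -0.12, 0.33] [-0.19  0.31  1.41 -0.61  1.32 -2.46]
-1 0 [0.5, -0.2, 0.33] [-0.37  0.23  1.51 -0.6   1.2  -2.6 ]
-1 30 [0.538, -0.12, 0.33] None
-1 30 [0.5, -0.2, 0.33] None
-1 -30 [0.538, -0.12, 0.33] [-0.19  0.46  1.19 -0.59  1.67 -2.07]
-1 -30 [0.5, -0.2, 0.33] [-0.35  0.39  1.3  -0.6   1.55 -2.18]
```

```bash
python3 - <<'E'
from h import *
from bench import env, eyes, monitor
yaw=np.radians(47.2); R=grasp_R(yaw,1)
Z=Ro.from_euler('z',yaw).as_matrix(); print("corner dz",(tilted(Z,yaw,35)@[.11,.075,-.105])[2])
env.release(); env.reach(tcp([.5385,-.1225,.22],R),q(R))
f=eyes.grab_frame("wrist"); im=f["frame"][:,:,::-1].copy()
# predicted bar top outline
x=Z[:,0];y=Z[:,1];b=np.array([.5385,-.1225,.118])
pts=[b+sx*.1*x+sy*.008*y for sx,sy in((1,1),(1,-1),(-1,-1),(-1,1))]
cv2.polylines(im,[proj(f,pts).astype(int)],True,(0,0,255),1)
cv2.imwrite("pics/w1.png",im); np.savez("w1.npz",**f)
print(monitor.sense()["clock"])
E
```

```text
corner dz -0.16104322536978233
2.0917
```

View pics/w1.png

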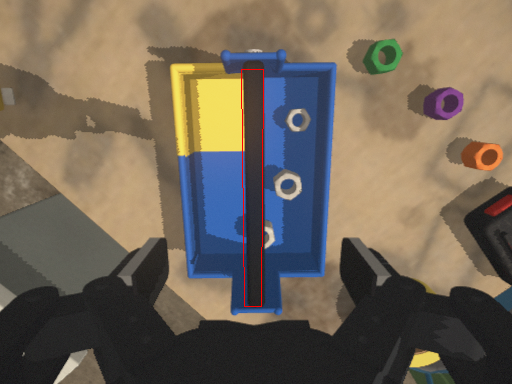

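The wrist view shows the bar at columns 246–264, within about 1 mm of the prediction. The three nuts are at (298,120), (288,185) and (266,235). I'll descend, grip and lift.

```bash
python3 - <<'E'
from h import *
from bench import env, eyes, monitor
yaw=np.radians(47.2); R=grasp_R(yaw,1)
print("guard",env.movel(tcp([.5385,-.1230,.105],R),velocity=0.08,guard=15))
env.close_gripper(effort=100)
s=monitor.sense(); print(s["clock"],s["finger_gap"],s["gripper_force"],s["contact_force"])
env.movel(tcp([.5385,-.123,.14],R),velocity=0.06)
env.movel(tcp([.5385,-.123,.33],R),velocity=0.12)
s=monitor.sense(); print(s["clock"],s["finger_gap"],s["gripper_force"],s["contact_force"],s["position"])
f=eyes.grab_frame("wrist"); cv2.imwrite("pics/w2.png",f["frame"][:,:,::-1])
E
```

```text
guard False
4.325 0.17423093260605774 98.44248175621033 [0.04634704 0.11609966 3.88442684]
6.7917 0.17289563279345896 97.59017944335938 [-0.57762984  0.56855609 -4.52826725] [ 0.53834386 -0.12293859  0.31066577]
```

View pics/w2.png

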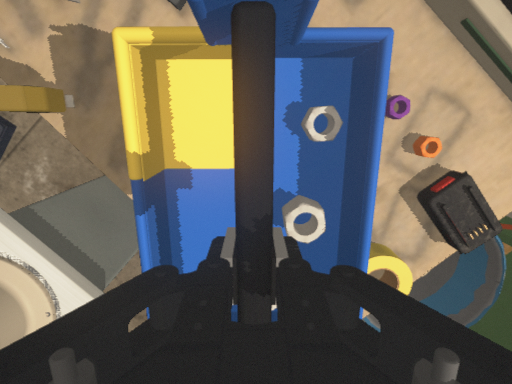

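The tray is lifted and level, with nuts at (322,123) and (305,218) in view. I'll tip it slowly in steps, pivoting near the floor of the tray.

```bash
python3 - <<'E'
from h import *
from bench import env, eyes, monitor
yaw=np.radians(47.2); R=grasp_R(yaw,1)
P=np.array([.5385,-.123,.23])
for d in (9,18,27,36):
    T=tilted(R,yaw,d); bar=P-.1*T[:,2]; t0=monitor.sense()["clock"]
    env.movel(tcp(bar,T),velocity=0.02,frame=q(T)); print(d,monitor.sense()["clock"]-t0)
env.hold(1.5)
s=monitor.sense(); print(s["clock"],s["finger_gap"],s["contact_force"],np.abs(s["qvel"]).max())
for n in("wrist","side"):
    f=eyes.grab_frame(n); np.savez(n+"3.npz",**f)
    cv2.imwrite(f"pics/{n}3.png",f["frame"][:,:,::-1])
f=eyes.grab_frame("top"); cv2.imwrite("pics/top3.png",cv2.resize(f["frame"][130:270,190:340,::-1],None,fx=4,fy=4))
E
```

```text
9 0.7915999999999999
18 0.7917000000000005
27 0.7916999999999987
36 0.7916000000000007
11.5083 0.17187683818107755 [-0.30408589 -0.56844914 -3.76047234] 0.0055640469010080525
```

View pics/wrist3.png

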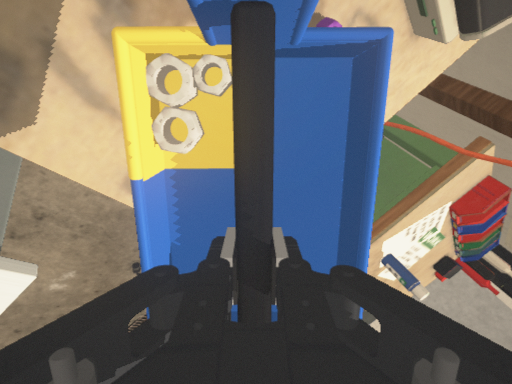

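View pics/side3.png

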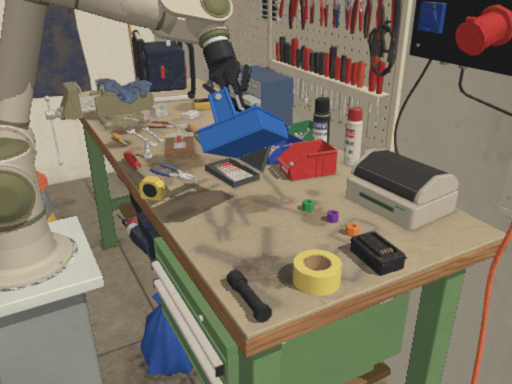

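The wrist view shows all three nuts at (172,80), (212,75) and (178,130), fully inside the yellow square, and the tray hasn't shifted in the grip. In the side view the tray hangs clear of the bench, with the other objects undisturbed. By calculation, the tilt is about 36° and the corner about 15 cm up.

```bash
python3 -c "
from bench import job,monitor
print(monitor.sense()['clock']); print(job.hand_in())"
```

```text
11.6583
the job is handed in; nothing more can be done
None
```

The job is handed in at 11.7 s on the robot's clock: the tray is held still at about 36° tilt with the yellow corner lowest, about 15 cm above the bench, and all three nuts on the yellow floor.

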